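# Collar the length gauge and hold its sprung rod at the mark

## Robot

A 6-joint arm with a two-finger parallel gripper is mounted at the origin on the work surface. World frame = base frame: x ahead of the robot, y to its left, z up, the work surface at z = 0. Lengths are in mm, angles in rad, forces in N, time in s.
With the tool pointing down it reaches from about 325 to 750 mm from the base axis. Payload 7.6 kg.
Tool frame: the origin (TCP) lies at the centre of the arm's flange, where the gripper is bolted on; the fingertips stand 173 mm ahead of it and the grasp point (between the pads) lies env.tcp_to_grasp ahead of it (env.tcp_to_grasp is the distance from the TCP to the grasp point, in mm); z points along the fingers, y is the direction in which the jaws open and shut (so a half turn about z gives the same grasp; the last joint's range is limited). The gripper opens to 85 mm and grips with 20 to 120 N. Pads are 22 mm wide; open, the fingers measure 114 mm over their backs; the gripper's body (76 mm by 85 mm) begins 54 mm behind the grasp point. The pads swing forward as they close: fully open they stand 13 mm farther back than shut.
Start: joints at [-1.269, 0.052, 1.401, -0, 1.689, -0.07], TCP at [190.75, -489.125, 404.723] pointing down, gripper open.
Joint ranges: [-2.9, 2.9], [-0.91, 2.17], [0.12, 2.37], [-1.06, 4.2], [0.26, 2.73], [-2.93, 2.93]. Speed limits (rad/s): [2.57, 2.57, 3.01, 3.14, 3.14, 3.14].

## Interface

Orientations are given as a 3x3 rotation matrix whose columns are the frame's x, y, z axes.
In Python, from rig import status, eyes, order, env gives the robot as it stands.
- The arm moves only by the tool arm_command, never from a script. Its argument "increments" is one flat list of numbers, 7 for each row, row after row: the closure, from 0 (fully open) to 1 (shut), then the shift along the tool's x, y, z in mm, then the turn, a rotation vector about the tool's x, y, z in degrees. In form: [hand, dx, dy, dz, ax, ay, az, hand, dx, dy, dz, ax, ay, az, ...]. A call has 1 to 8 rows; each row shifts and turns the commanded pose from where the row before left it, along the tool's axes as they then stand; what a row does not reach is not made up. A row lasts 1/8 s, in which the tool goes at most 62.5 mm and 10.7 degrees, less where a joint would pass 70% of its speed; a pose out of reach is approached as far as the arm can. A call is refused whole if a number of a shift passes 62.5 or a number of a turn 10.7, either way. A call with a gripper value outside its range is refused whole. The fingers move at their own pace and stop on an object; the grip force is fixed at half the most. Time passes only in rows, so rows that do not move let the fingers close. It gives the time, the measured TCP pose, the force and the opening at its end, in the units of the state.
- status.observe(): the state, without advancing time (a new reading comes with each control period).
- eyes.capture(name): name is "scene" or "top" or "wrist"; returns a dict with "pixels" (480x640x3 uint8, red, green, blue), "z_map" (480x640 float32, mm along the optical axis (not along the pixel's ray), 0 where there is no reading), "mtx" (3x3 intrinsics, pixels), "R" (3x3) and "t" (3): a world point X has camera coordinates R X + t; the wrist camera has in their place "tool_from_camera" (4x4, takes a point from camera to tool coordinates, whose origin is the TCP and whose axes are the flange's). Camera axes: x right, y down, z forward; pixel columns grow to the right and rows downward; lengths in mm; the calibration is good to about 2 mm. A picture is of the moment at which its call begins: read the wrist's pose just before it.
- order.hand_in(): hands the job in, once; it reports no verdict.
Trained networks look in the newest picture that a camera, given by its name, has taken for a name from the list of things; names that differ only in an ending like _2 or _b are one class to them, and where a whole thing is asked for, a point or a joint stands for the part that bears it (a point fixed in the world has none). Each returns a list of dicts, best first, with "confidence" (0 to 1); they miss things now and then, are a little off and sometimes report something else, mostly with a low value. They report only what shows in the picture. A call takes as long as a camera call. They do not tell look-alikes from the thing itself.
- eyes.trace(camera, target): "mask" (480x640 bool, what is visible of it) and "bbox" ([left, top, width, height] in pixels, round what is visible of it).
- eyes.place_of(camera, target): "point" ([column, row] in pixels: a listed point, or the origin of a listed thing).
The state is a dict: "clock": time; "q": joint angles; "dq": joint speeds; "effort": joint torques, N m; "tool_pos": TCP position; "eef_rot": TCP orientation; "force": force on the tool from outside, world axes, zero at the start; "moment": the same for the moment, N m; "opening": finger opening in mm.
Only numpy, scipy, OpenCV 4.12 (cv2) and the standard library are available. Lean on these libraries where they do the work, as an engineer would, in place of code of your own. Each camera call takes 0.05 s, during which the arm holds its last target.

## Task

Set up the length gauge on the joiner's bench: slip the two loose collars over the gauge's posts, the narrow one on the thin post and the wide one on the thick post, each right down on its foot, and let go of them. Then take the sprung pull rod by its upright grip, draw it out until its pointer is level with the middle of the thin post, and finish holding it there against its spring, without letting go. Leave everything else on the bench where it is.

Things in the scene. Friction and masses are not known exactly. Their poses are not given: they have to be found in the camera images.
- gauge: Length gauge fixed to the bench: wooden plate 12 mm thick with a square aluminium tube (top 42 mm above the bench) and a sprung rod. Origin at bench level under the rod's grip when fully in; z up. The rod pulls out along own -x (towards the robot within 15 degrees); the tube starts 55 mm from the grip on the +x side. Plate: own x -230 to 230, y -50 to 140 mm. Posts stand at own y = 100 mm.
- rod: Pull rod, steel, 14 mm diameter, its top 33 mm above the bench, sliding level along the gauge's own x, with an upright wooden grip and a flat pointer. Origin at bench level under the grip's axis; axes as the gauge's. Starts fully in; travel 190 mm. The spring pulls it back in with about 3 N fully in, rising 0.45 N per 10 mm (11 N at 170 mm): it snaps back when let go.
- rod_grip (a point): Point on the axis of the upright grip, 58 mm above the bench: the height to pinch it. The grip is 26 mm in diameter and runs from 18 mm to 76 mm above the bench, free all round above the rod (above 33 mm).
- rod_pointer (a point): Tip of the pointer, 26 mm above the bench: the pointer is a 5 mm thick steel blade that sticks out 66 mm from the grip's axis along own +y, towards the line of posts. Axes parallel to the gauge's.
- thin_post: Thin steel post, 15 mm diameter, its top 14 mm tapered to 3 mm, on a dark round foot 42 mm across, 10 mm high; fixed on the gauge's plate; top 66 mm above the bench. Origin on the plate (12 mm above the bench) on its axis; axes as the gauge's. It marks the length to pull to: 30 to 170 mm from the pointer's start. Which post is nearer the tube varies.
- thin_post_seat (a point): Centre of the top face of the thin post's foot, 22 mm above the bench, on the post's axis: where its collar sits. Axes parallel to the gauge's; the pointer is level with the post when its tip has the same own x as this point.
- thick_post: Thick steel post, 30 mm in diameter, tapered over its top 14 mm to 18 mm, otherwise like the thin post: same foot, same height (top 66 mm above the bench), same line, at least 95 mm from the thin post. Origin on the plate, on the axis.
- thick_post_seat (a point): Centre of the top face of the thick post's foot, 22 mm above the bench, on the post's axis: where its collar sits.
- narrow_collar: Loose aluminium collar (plain ring) lying flat: 38 mm outer diameter, 21 mm bore, 30 mm high, about 70 g. Fits the thin post only. Origin at the centre of its underside, own z along its axis.
- narrow_collar_mid (a point): Middle of the narrow collar, on its axis, 15 mm above its underside.
- wide_collar: Loose aluminium collar (plain ring) lying flat: 51 mm outer diameter, 36 mm bore, 30 mm high, about 80 g. Belongs on the thick post. Origin at the centre of its underside, own z along its axis.
- wide_collar_mid (a point): Middle of the wide collar, on its axis, 15 mm above its underside.
- offcut: Bystander to be left where it is: wooden offcut block, 70 x 45 x 22 mm.
- square: Bystander to be left where it is: try square: dark wood stock 100 mm long with a steel blade 150 mm long, lying flat.
- glue: Bystander to be left where it is: white glue bottle, 60 mm across, 170 mm tall, standing.
- screwdriver: Bystander to be left where it is: screwdriver, lying.
- wax_tin: Bystander to be left where it is: flat steel tin, 72 mm across, 40 mm tall.
- batten: Bystander to be left where it is: wooden batten 160 x 30 x 18 mm, lying.
- mallet: Bystander to be left where it is: hammer, lying.
There are look-alikes about, which are no part of the job. What is shaped like the narrow_collar but purple or red is not meant.

How it is judged:
By the outcome, as a careful person would: the job done as asked, in the order asked, and still so for the second after the job is handed in, while the arm keeps its last pose, push and grip.
It also fails if it takes over 70 s, if anything falls off the work surface, if the arm or the gripper's body presses on something with over 40 N, if the wrist force passes 120 N, or if a joint passes its speed limit or range.

## Working session

There is one attempt and no reset: what is moved stays moved. The work goes in short steps, Python scripts to look and compute and a tool call to move; the robot and the scene stay as the last step left them, time stands still between calls to the robot, and variables do not carry over. Pictures are saved under pics/ and viewed, and the job is handed in when it is done.

Besides the shell and the picture viewer there is one more tool, called after "Emit:" by a JSON object that holds its "method" and its "body". arm_command: Moves the arm, as the interface text tells. Its arguments: {"type":"object","properties":{"increments":{"type":"array","items":{"type":"number"}}},"required":["increments"]}

```bash
ls; mkdir -p pics; python3 - <<'E'
from rig import status, eyes, order, env
import cv2,numpy as np
s=status.observe(); print(s, env.tcp_to_grasp)
for n in ["scene","top"]:
    d=eyes.capture(n); cv2.imwrite(f"pics/{n}0.png",d["pixels"][:,:,::-1]); np.savez(f"{n}0.npz",**d)
    print(n,d["mtx"],d["R"],d["t"])
    for k in ["narrow_collar","wide_collar","thin_post","thick_post","rod","gauge","rod_grip","rod_pointer","thin_post_seat","thick_post_seat","narrow_collar_mid","wide_collar_mid"]:
        print(k,[(r["confidence"],r["point"]) for r in eyes.place_of(n,k)])
print(status.observe()["clock"])
E
```

```text
pics
{'clock': 0.0, 'q': array([-1.26927343e+00,  5.28618185e-02,  1.40176118e+00,  2.21316093e-05,
        1.68860368e+00, -7.03320642e-02]), 'dq': array([-1.20436787e-03,  4.47907062e-05, -8.78283963e-04, -2.18718682e-04,
        1.50652258e-03,  4.16281556e-04]), 'effort': array([-1.33784528e-03, -3.81667578e+01, -3.60189378e+01, -1.03488462e-04,
        6.18897946e-03, -1.88347036e-05]), 'tool_pos': array([ 190.75473947, -489.087233  ,  403.84068273]), 'eef_rot': array([[ 9.31654053e-01,  3.63346266e-01, -4.64277860e-04],
       [ 3.63346537e-01, -9.31652746e-01,  1.56683470e-03],
       [ 1.36757797e-04, -1.62844165e-03, -9.99998665e-01]]), 'force': array([-0.12548172,  0.17619182, -0.30290799]), 'moment': array([-0.0333422 , -0.01820108,  0.01393898]), 'opening': 85.27384486203213} 154.70000000000002
scene [[466.0980853    0.         312.62531961]
 [  0.         466.0980853  236.86963826]
 [  0.           0.           1.        ]] [[ 0.43345761  0.90115404  0.00599064]
 [ 0.653168   -0.30958181 -0.69103594]
 [-0.62087524  0.30344768 -0.72279558]] [-198.72685137 -269.98823751 14
[... 973 characters left out ...]
71168112  512.19782827 1393.90428149]
narrow_collar [(0.79, [173.6, 285.1]), (0.69, [202.5, 226.7]), (0.62, [161.2, 245.4]), (0.41, [160.2, 243.0])]
wide_collar [(0.59, [340.2, 194.1]), (0.57, [463.1, 251.1])]
thin_post [(0.69, [301.4, 198.6]), (0.63, [463.6, 251.7])]
thick_post [(0.82, [289.0, 257.0])]
rod [(0.66, [341.8, 193.9])]
gauge [(0.58, [341.9, 190.3])]
rod_grip [(0.66, [347.2, 189.4])]
rod_pointer [(0.65, [318.3, 186.7]), (0.56, [135.0, 190.9])]
thin_post_seat [(0.78, [295.2, 201.1])]
thick_post_seat [(0.77, [287.0, 258.1]), (0.42, [299.3, 201.5])]
narrow_collar_mid [(0.58, [201.6, 225.6]), (0.51, [168.3, 285.0]), (0.46, [160.0, 241.8])]
wide_collar_mid [(0.61, [464.2, 251.0])]
1.3
```

View images.

View pics/scene0.png

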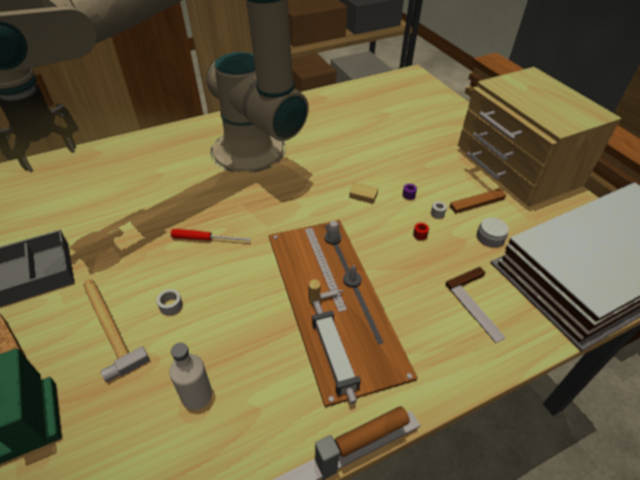

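View pics/top0.png

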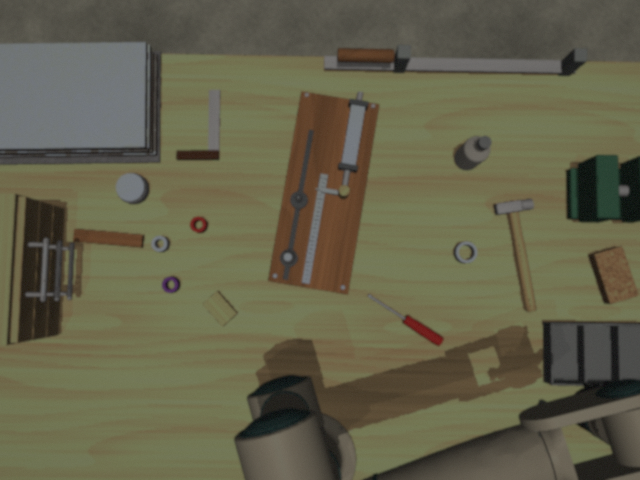

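```bash
python3 - <<'E'
import cv2
a=cv2.imread("pics/top0.png");
b=cv2.resize(a[160:320,120:340],None,fx=3.6,fy=3.6,interpolation=cv2.INTER_CUBIC);cv2.imwrite("pics/crop0.png",b)
E
```

```text
(no output)
```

View pics/crop0.png

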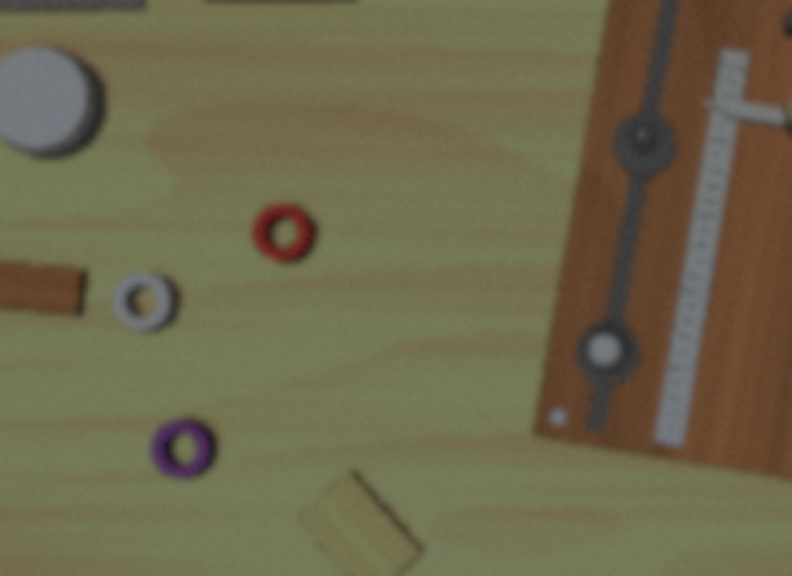

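```bash
cat > h.py <<'E'
import numpy as np,cv2
def ray(d,uv,z):
    K,R,t=d["mtx"],np.array(d["R"]),np.array(d["t"]); c=-R.T@t
    v=R.T@np.linalg.solve(K,[uv[0],uv[1],1.]); return c+v*(z-c[2])/v[2]
def cloud(d):
    Z=d["z_map"].astype(float); v,u=np.mgrid[0:480,0:640]
    K=d["mtx"]; P=np.stack([(u-K[0,2])*Z/K[0,0],(v-K[1,2])*Z/K[1,1],Z],-1)
    return (P-np.array(d["t"]))@np.array(d["R"])
E
python3 - <<'E'
import numpy as np,cv2
from h import *
from rig import status,eyes
d=dict(np.load("top0.npz")); s=dict(np.load("scene0.npz"))
P=cloud(d); ok=d["z_map"]>0
def blob(u,v,r,zlo,zhi,name):
    m=ok.copy(); yy,xx=np.mgrid[0:480,0:640]; m&=(abs(xx-u)<r)&(abs(yy-v)<r)&(P[...,2]>zlo)&(P[...,2]<zhi)
    p=P[m]; print(name,m.sum(),p.mean(0).round(1),p.min(0).round(1),p.max(0).round(1))
blob(160,243,14,22,40,"narrow"); blob(465,252,16,22,40,"wide"); blob(299,200,7,45,75,"thin");blob(288,257,9,45,75,"thick");blob(345,189,10,60,85,"grip")
print("bench z",np.median(P[330:350,200:260,2]))
for n,uv,z in [("thick top",(288,257),66),("thin top",(298.5,198.5),66),("grip top",(345,189),76),("narrow top",(160.5,243.3),30),("wide top",(465.8,252),30),("pointer",(318.5,188.5),28)]: print(n,ray(d,uv,z).round(1))
# scene rays
for n,uv,z in [("thick seat",(333.8,233),22),("thin seat",(349.7,278.4),22),("wide mid",(168.9,303.4),15),("narrowmid",(438.9,208.4),15)]: print("sc",n,ray(s,uv,z).round(1))
E
```

```text
narrow 158 [486.1 354.   29.7] [468.9 335.8  22.2] [504.  374.2  38.5]
wide 210 [ 476.9 -354.3   29.4] [ 452.4 -379.8   22.1] [ 501.4 -329.    37. ]
thin 35 [592.8  35.   57.4] [586.9  29.1  45.6] [600.8  40.8  66.6]
thick 135 [457.5  55.7  61.5] [443.1  42.5  46.8] [472.5  69.9  72.6]
grip 108 [608.9 -68.   75.4] [597.1 -79.5  60.6] [622.8 -56.5  82.6]
bench z 0.16400336728007492
thick top [458.2  55.6  66. ]
thin top [591.   34.5  66. ]
grip top [612.8 -70.1  76. ]
narrow top [486.9 351.8  30. ]
wide top [ 477.7 -353.    30. ]
pointer [620.7 -10.3  28. ]
sc thick seat [451.2  61.7  22. ]
sc thin seat [594.2  27.9  22. ]
sc wide mid [ 481.2 -358.6   15. ]
sc narrowmid [483.7 358.   15. ]
```

```bash
cat >> h.py <<'E'
from scipy.spatial.transform import Rotation as Ro
def Rd(th):
    c,s=np.cos(np.radians(th)),np.sin(np.radians(th)); return np.array([[-s,c,0],[c,s,0],[0,0,-1.]])
def plan(st,pos,th,n,hand):
    p=np.array(st["tool_pos"]);R=np.array(st["eef_rot"]); pos=np.array(pos,float)
    dr=Ro.from_matrix(R.T@Rd(th)).as_rotvec(degrees=True)
    out=[]
    for i in range(n):
        sh=R.T@((pos-p)/(n-i)); a=dr/n
        row=[hand]+[round(x,1) for x in sh]+[round(x,1) for x in a]; out.append(row)
        p=p+R@np.array(row[1:4]); R=R@Ro.from_rotvec(row[4:7],degrees=True).as_matrix()
    print(", ".join(", ".join(f"{x:g}" for x in r) for r in out)); print("end",p.round(1))
    return p,R
E
python3 - <<'E'
from h import *
from rig import status
plan(status.observe(),(440,-354,330),-9,6,0)
E
```

```text
0, 46.9, -5.9, 12.5, 0, 0, -9.9, 0, 47.2, 2.3, 12.4, 0, 0, -9.9, 0, 46.1, 10.3, 12.5, 0, 0, -9.9, 0, 43.6, 18.1, 12.4, 0, 0, -9.9, 0, 39.9, 25.4, 12.5, 0, 0, -9.9, 0, 35, 31.8, 12.4, 0, 0, -9.9
end [ 440. -354.  330.]
```

Emit:
{"method": "arm_command", "body": {"increments": [0,47,-6,12,0,0,-10,0,47,2,12,0,0,-10,0,46,10,12,0,0,-10,0,44,18,12,0,0,-10,0,40,25,12,0,0,-10,0,35,32,12,0,0,-10,0,0,0,0,0,0,0]}}

```text
clock: 2.17
tool_pos: [440.9, -350.0, 331.2]
eef_rot: [[0.146, 0.989, -0.001], [0.989, -0.146, 0.002], [0.002, -0.002, -1.0]]
force: [-0.5, -0.0, -0.2]
opening: 85.2
```

```bash
cat >> h.py <<'E'
def wcap(name):
    from rig import status,eyes
    s=status.observe(); d=eyes.capture("wrist"); cv2.imwrite(f"pics/{name}.png",d["pixels"][:,:,::-1])
    T=np.eye(4);T[:3,:3]=s["eef_rot"];T[:3,3]=s["tool_pos"]; W=T@np.array(d["tool_from_camera"])
    d["R"]=W[:3,:3].T; d["t"]=-W[:3,:3].T@W[:3,3]; return s,d
def fitcirc(m,d,z):
    """outer contour of a mask -> world circle at height z"""
    c=max(cv2.findContours(m.astype(np.uint8),cv2.RETR_EXTERNAL,cv2.CHAIN_APPROX_NONE)[0],key=len)[:,0]
    w=np.array([ray(d,u,z)[:2] for u in c]); A=np.c_[2*w,np.ones(len(w))]
    x=np.linalg.lstsq(A,(w**2).sum(1),rcond=None)[0]; return x[:2],np.sqrt(x[2]+x[:2]@x[:2])
def topfit(d,u,v,r,zlo,zhi):
    P=cloud(d); yy,xx=np.mgrid[0:480,0:640]
    m=(d["z_map"]>0)&(np.hypot(xx-u,yy-v)<r)&(P[...,2]>zlo)&(P[...,2]<zhi); return m,P[m]
E
python3 - <<'E'
from h import *
from rig import eyes
s,d=wcap("w1"); print(s["clock"],s["tool_pos"],s["eef_rot"].round(3)); print(np.array(d["tool_from_camera"]).round(2),d["mtx"])
np.savez("w1.npz",**d)
X=np.array([477,-354,30]);c=d["R"]@X+d["t"];uv=d["mtx"]@c;uv=uv[:2]/uv[2];print(uv)
m,p=topfit(d,*uv,90,20,40)
print(len(p),p.mean(0),p.min(0),p.max(0)); print(fitcirc(m,d,30))
E
```

```text
2.175 [ 440.8889067  -350.02519832  331.23753987] [[ 0.146  0.989 -0.001]
 [ 0.989 -0.146  0.002]
 [ 0.002 -0.002 -1.   ]]
[[-0.   -0.96 -0.29 73.68]
 [ 1.   -0.    0.    0.25]
 [-0.   -0.29  0.96 31.15]
 [ 0.    0.    0.    1.  ]] [[361.78764235   0.         320.43078041]
 [  0.         361.78764235 240.31071622]
 [  0.           0.           1.        ]]
[367.55331333 230.75558834]
1872 [ 478.21334363 -354.38273911   28.63093133] [ 452.97537723 -380.1144795    20.00171501] [ 503.51756563 -330.14409212   33.24912258]
(array([ 477.81541014, -354.12734375]), np.float64(25.095538405477683))
```

View pics/w1.png

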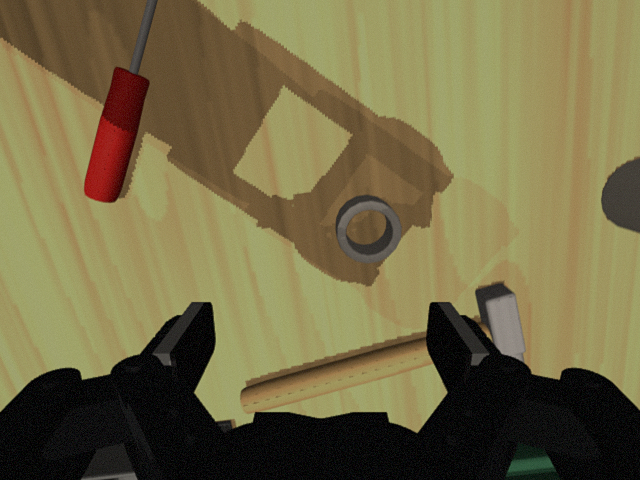

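```bash
python3 - <<'E'
from h import *
from rig import status
plan(status.observe(),(478,-354.3,179),-8.9,4,0)
E
```

```text
0, 0.6, 9.6, 38.2, -0, -0, 0.1, 0, 0.6, 9.6, 38.3, -0, -0, 0.1, 0, 0.7, 9.6, 38.2, -0, -0, 0.1, 0, 0.6, 9.7, 38.3, -0, -0, 0.1
end [ 478.  -354.3  179. ]
```

Emit:
{"method": "arm_command", "body": {"increments": [0,1,19,30,0,0,0,0,1,19,30,0,0,0,0,0.5,0.5,46,0,0,0,0,0,0,46,0,0,0,0,0,0,0,0,0,0]}}

```text
clock: 2.85
tool_pos: [475.5, -355.2, 177.3]
eef_rot: [[0.154, 0.988, -0.006], [0.988, -0.154, 0.005], [0.004, -0.007, -1.0]]
force: [-0.8, 0.1, -1.2]
opening: 85.4
```

Emit:
{"method": "arm_command", "body": {"increments": [0.8,0,0,0,0,0,0,0.8,0,0,0,0,0,0,0.8,0,0,0,0,0,0,0.8,0,0,0,0,0,0,0.8,0,0,0,0,0,0]}}

```text
clock: 3.48
tool_pos: [478.0, -356.1, 184.4]
eef_rot: [[0.152, 0.988, 0.004], [0.988, -0.152, -0.004], [-0.003, 0.005, -1.0]]
force: [-1.7, 0.3, 6.8]
opening: 49.3
```

Emit:
{"method": "arm_command", "body": {"increments": [0.8,0,0,0,0,0,0]}}

```text
clock: 3.6
tool_pos: [478.1, -356.1, 184.5]
eef_rot: [[0.152, 0.988, 0.004], [0.988, -0.152, -0.004], [-0.003, 0.005, -1.0]]
force: [-0.9, 0.2, 7.1]
opening: 49.5
```

```bash
python3 - <<'E'
from h import *
s,d=wcap("w2"); print(s["tool_pos"],s["force"],s["opening"],s["moment"])
E
```

```text
[ 478.05697409 -356.05820166  184.46314587] [-0.91541334  0.19223548  7.11874471] 49.493783588014885 [-0.0156146   0.30819079 -0.07034347]
```

View pics/w2.png

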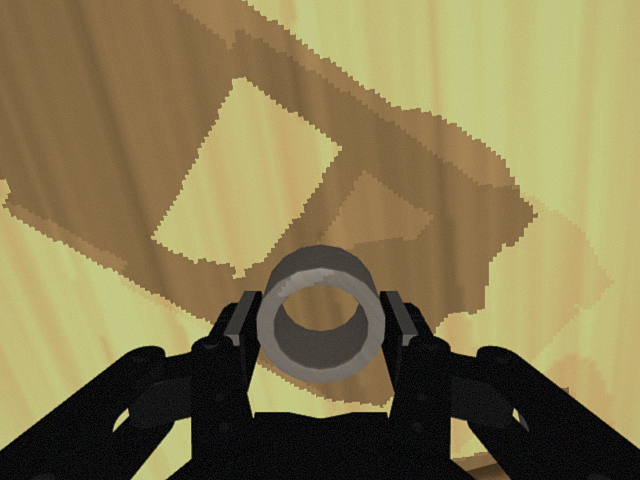

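```bash
python3 - <<'E'
from h import *
from rig import status
s=status.observe()
p,R=plan(s,(478,-356,305),-8.9,2,.8)
s=dict(tool_pos=p,eef_rot=R)
plan(s,(458,-5,305),-8.9,6,.8)
E
```

```text
0.8, -0.2, 0.3, -60.3, 0.1, 0.1, 0.1, 0.8, -0.1, 0.1, -60.2, 0.1, 0.1, 0.1
end [ 478. -356.  305.]
0.8, 57.3, -12.4, -0, 0, -0, -0, 0.8, 57.3, -12.3, -0, 0, -0, -0, 0.8, 57.3, -12.4, -0, 0, -0, -0, 0.8, 57.3, -12.3, -0, 0, -0, -0, 0.8, 57.3, -12.4, -0.1, 0, -0, -0, 0.8, 57.2, -12.3, -0, 0, -0, -0
end [458.  -5. 305.]
```

Emit:
{"method": "arm_command", "body": {"increments": [0.8,0,0,-60,0,0,0,0.8,0,0,-60,0,0,0,0.8,57,-12,0,0,0,0,0.8,57,-12,0,0,0,0,0.8,57,-12,0,0,0,0,0.8,57,-12,0,0,0,0,0.8,57,-12,0,0,0,0,0.8,57,-12,0,0,0,0]}}

```text
clock: 4.65
tool_pos: [457.5, -4.5, 302.5]
eef_rot: [[0.152, 0.988, 0.004], [0.988, -0.152, -0.0], [0.0, 0.004, -1.0]]
force: [1.1, -0.1, -1.2]
opening: 49.4
```

Emit:
{"method": "arm_command", "body": {"increments": [0.8,0,0,0,0,0,0,0.8,0,0,0,0,0,0]}}

```text
clock: 4.9
tool_pos: [458.0, -6.4, 301.8]
eef_rot: [[0.151, 0.989, 0.002], [0.989, -0.151, -0.001], [-0.0, 0.002, -1.0]]
force: [0.1, -0.1, -1.4]
opening: 48.9
```

```bash
python3 - <<'E'
from h import *
s,d=wcap("w3"); print(s["tool_pos"],s["eef_rot"].round(3),s["force"],s["opening"])
np.savez("w3.npz",**d)
for n,X in [("thick",(457.5,55.7,66)),("thin",(592,34.8,66)),("grip",(611,-69,76))]:
    c=d["R"]@np.array(X)+d["t"];uv=d["mtx"]@c;uv=uv[:2]/uv[2];print(n,uv.round(0))
P=cloud(d)
E
```

```text
[457.97504597  -6.39695001 301.84914251] [[ 0.151  0.989  0.002]
 [ 0.989 -0.151 -0.001]
 [-0.     0.002 -1.   ]] [ 0.10419794 -0.12474838 -1.415415  ] 48.879459782638264
thick [301. 156.]
thin [547. 156.]
grip [584. 326.]
```

View pics/w3.png

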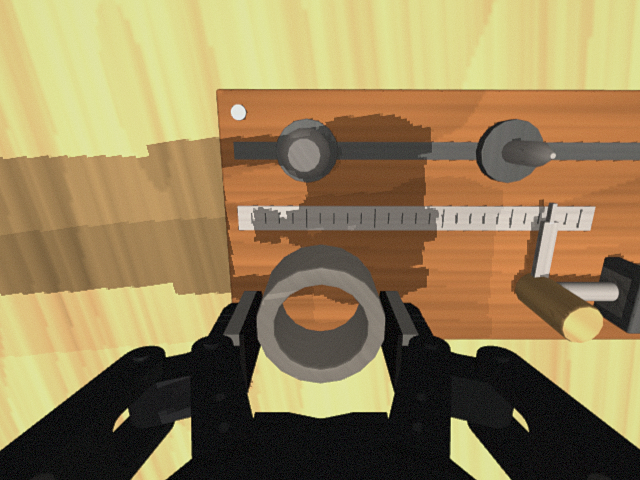

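```bash
python3 - <<'E'
from h import *
d=dict(np.load("w3.npz")); P=cloud(d); I=d["pixels"].astype(int); Z=d["z_map"]
yy,xx=np.mgrid[0:480,0:640]
def reg(u,v,r,lo,hi):
    m=(Z>0)&(np.hypot(xx-u,yy-v)<r)&(P[...,2]>lo)&(P[...,2]<hi);return m
for n,u,v,r,lo,hi,z in [("thicktop",304,155,30,62,72,66),("thick foot",308,150,45,18,25,22),("thin",553,156,25,60,75,66),("thin foot",510,150,45,18,25,22),("grip",582,323,30,73,85,76)]:
    m=reg(u,v,r,lo,hi);p=P[m];print(n,m.sum(),p.mean(0).round(1) if m.sum() else '', *fitcirc(m,d,z) if m.sum()>20 else '')
print("thicktop",ray(d,(304,155),66),"thintop",ray(d,(553.5,156),66),"grip",ray(d,(582,323),76))
# foot circles by darkness / thick top disc
# collar
m=(Z>0)&(np.hypot(xx-321,yy-325)<75)&(P[...,2]>140)&(P[...,2]<160);p=P[m];print("col",m.sum(),np.percentile(P[m][:,2],[5,50,95]),fitcirc(m,d,148),p.mean(0))
m2=(Z>0)&(abs(xx-321)<75)&(abs(yy-310)<85)&(P[...,2]>105)
for v in (250,270,290,310,330,350,370): print(v,Z[v,321],P[v,321].round(1))
E
```

```text
thicktop 1097 [459.2  56.1  65.2] [459.17985249  56.05435735] 9.929576388862575
thick foot 1051 [462.   59.4  21.6] [459.04426669  55.94613623] 20.281294015159737
thin 154 [593.8  35.2  63.2] [592.03343849  35.54621846] 3.661004529156707
thin foot 2304 [591.2  36.3  21.7] [593.23456268  35.35741094] 18.117559456798805
grip 1242 [609.5 -67.4  75.4] [609.04964717 -67.11094007] 12.525834752007214
thicktop [459.19008483  55.77982758  66.        ] thintop [595.4692466   34.41715414  66.        ] grip [609.48236975 -66.67914293  76.        ]
col 8354 [141.5327596  146.71713283 153.05321581] (array([459.18450765,  -3.64481375]), np.float64(26.342281538625446)) [459.23892095  -3.505298   146.69337381]
250 151.39899 [462.9  19.6 126.8]
270 132.64516 [462.6  18.5 146.7]
290 282.14133 [452.8 -50.3  11.4]
310 286.76944 [450.2 -67.2  11.7]
330 291.04666 [447.6 -84.5  12.4]
350 157.03935 [456.4 -23.2 133.8]
370 145.87267 [456.1 -24.5 145.9]
```

Emit:
{"method": "arm_command", "body": {"increments": [0.8,29.4,-4.5,0,0,0,0,0.8,29.4,-4.5,20,0,0,0,0.8,0,0,18,0,0,0,0.8,0,0,0,0,0,0,0.8,0,0,0,0,0,0]}}

```text
clock: 5.58
tool_pos: [458.3, 52.3, 263.6]
eef_rot: [[0.153, 0.988, 0.001], [0.988, -0.153, -0.0], [0.0, 0.001, -1.0]]
force: [-0.5, -0.5, -0.5]
opening: 49.0
```

```bash
python3 - <<'E'
from h import *
s,d=wcap("w4"); print(s["tool_pos"],s["eef_rot"].round(3),s["force"],s["opening"])
P=cloud(d);Z=d["z_map"];yy,xx=np.mgrid[0:480,0:640]
m=(Z>0)&(np.hypot(xx-321,yy-325)<75)&(P[...,2]>s["tool_pos"][2]-162)&(P[...,2]<s["tool_pos"][2]-142);p=P[m];print(fitcirc(m,d,s["tool_pos"][2]-155),p.mean(0))
E
```

```text
[458.34581292  52.28132701 263.59638147] [[ 0.153  0.988  0.001]
 [ 0.988 -0.153 -0.   ]
 [ 0.     0.001 -1.   ]] [-0.46432202 -0.49051466 -0.54328862] 49.04385221276016
(array([459.30122  ,  54.5057023]), np.float64(26.602803268232176)) [459.48792051  55.23091759 108.39106329]
```

View pics/w4.png

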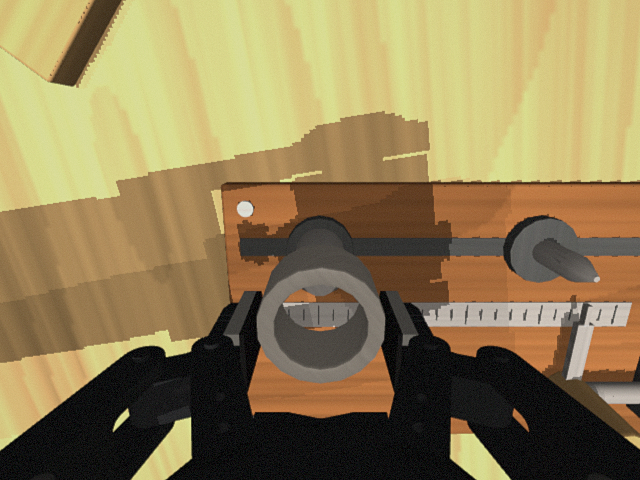

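Emit:
{"method": "arm_command", "body": {"increments": [0.8,0.8,0,18,0,0,0,0.8,0,0,18,0,0,0,0.8,0,0,10,0,0,0,0.8,0,0,0,0,0,0]}}

```text
clock: 6.12
tool_pos: [458.1, 53.8, 216.7]
eef_rot: [[0.152, 0.988, -0.0], [0.988, -0.152, -0.0], [-0.0, -0.0, -1.0]]
force: [-0.3, 0.8, -0.4]
opening: 49.6
```

Emit:
{"method": "arm_command", "body": {"increments": [0.8,0,0,6,0,0,0,0.8,0,0,5,0,0,0,0.8,0,0,0,0,0,0]}}

```text
clock: 6.5
tool_pos: [458.3, 54.1, 206.5]
eef_rot: [[0.151, 0.989, 0.001], [0.989, -0.151, -0.0], [0.0, 0.001, -1.0]]
force: [-2.5, 0.1, 4.5]
opening: 49.4
```

Emit:
{"method": "arm_command", "body": {"increments": [0,0,0,0,0,0,0,0,0,0,0,0,0,0,0,0,0,0,0,0,0,0,0,0,0,0,0,0,0,0,0,-60,0,0,0,0,0,0,-60,0,0,0,0,-20,0,0,0,0,0,0,0,0,0,0,0,0]}}

```text
clock: 7.5
tool_pos: [454.9, 33.7, 326.0]
eef_rot: [[0.153, 0.988, 0.001], [0.988, -0.153, -0.0], [0.0, 0.001, -1.0]]
force: [-0.9, 1.1, -0.5]
opening: 85.3
```

```bash
python3 - <<'E'
from h import *
s,d=wcap("w5"); print(s["clock"],s["tool_pos"],s["force"],s["opening"])
X=np.array([459,56,52]);c=d["R"]@X+d["t"];uv=d["mtx"]@c;uv=uv[:2]/uv[2];print(uv)
for lo,hi in((47,58),):
    m,p=topfit(d,*uv,60,lo,hi);print(len(p),p.mean(0),np.percentile(p[:,2],[5,50,95]),fitcirc(m,d,52))
p_,R_=plan(s,(486.5,300,330),-8.9,5,0)
E
```

```text
7.5 [454.91369415  33.72885887 326.04638009] [-0.90576409  1.13125345 -0.53455266] 85.25488030517393
[320.46005552 210.33814844]
2629 [459.25064466  56.902397    51.85403236] [49.49434477 51.59328464 56.03418925] (array([459.10865527,  55.7858557 ]), np.float64(24.7538049325351))
0, 53.6, -1.9, -0.8, 0, -0, 0, 0, 53.6, -1.9, -0.8, 0, -0, 0, 0, 53.6, -1.9, -0.8, 0, -0, 0, 0, 53.6, -1.9, -0.8, 0, -0, 0, 0, 53.6, -1.8, -0.8, 0, -0, 0
end [486.5 300.  330. ]
```

View pics/w5.png

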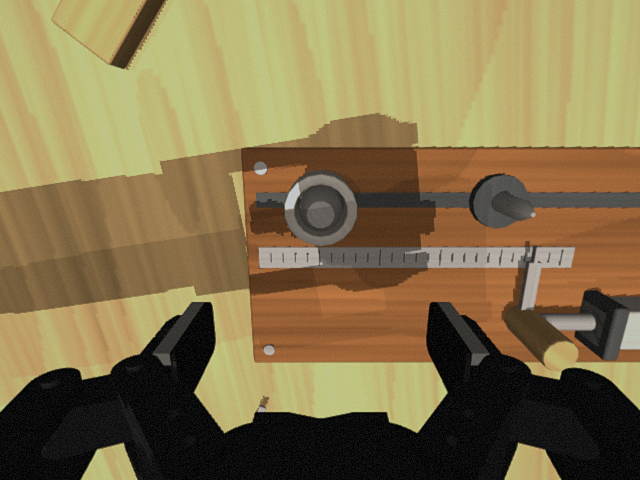

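Wide collar is seated round the thick post (image centre 320,210; top face at z≈52 as it should be). Next: the narrow aluminium collar. In the top picture the candidates are (160,243) grey, (199,225) red and (171,285) purple; the description leaves the grey one.

Emit:
{"method": "arm_command", "body": {"increments": [0,53,-2,0,0,0,0,0,53,-2,0,0,0,0,0,53,-2,0,0,0,0,0,53,-2,0,0,0,0,0,53,-2,0,0,0,0,0,0,0,0,0,0,0]}}

```text
clock: 8.3
tool_pos: [484.4, 301.2, 323.5]
eef_rot: [[0.147, 0.989, -0.003], [0.989, -0.147, -0.001], [-0.001, -0.003, -1.0]]
force: [0.0, -0.4, -1.0]
opening: 85.4
```

```bash
python3 - <<'E'
from h import *
s,d=wcap("w6"); print(s["clock"],s["tool_pos"],s["force"],s["opening"])
X=np.array([486.5,353.5,30]);c=d["R"]@X+d["t"];uv=d["mtx"]@c;uv=uv[:2]/uv[2];print(uv)
m,p=topfit(d,*uv,34,22,36);print(len(p),p.mean(0),np.percentile(p[:,2],[5,50,95]),fitcirc(m,d,30),p.min(0),p.max(0))
m,p=topfit(d,*uv,34,27.5,36);print(len(p),p.mean(0),fitcirc(m,d,30))
E
```

```text
8.3 [484.40761794 301.17285375 323.48464327] [ 0.02951044 -0.44039134 -1.00117063] 85.4161234177614
[313.22383135 163.51723327]
1559 [487.29912954 355.2358546   29.28669825] [27.63203267 29.41646921 30.60363393] (array([487.32875362, 355.06089005]), np.float64(18.271448029833874)) [468.59251717 336.35338011  22.300096  ] [506.04526508 373.84292172  32.01886955]
1490 [487.35379846 355.31682775  29.44704838] (array([487.33166533, 355.01901386]), np.float64(18.17835989717405))
```

View pics/w6.png

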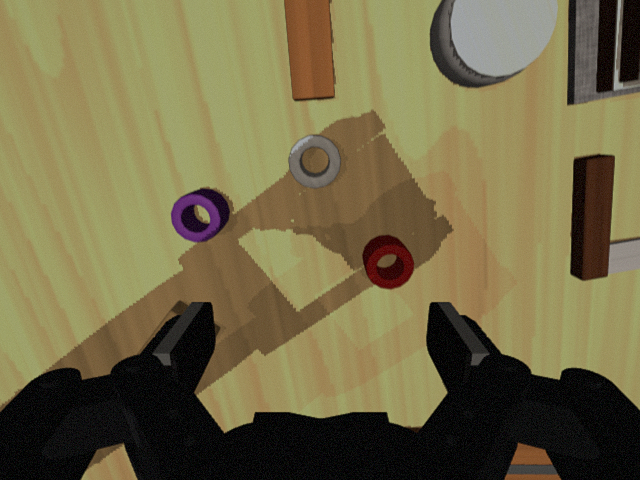

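Emit:
{"method": "arm_command", "body": {"increments": [0,27,-2.6,0,0,0,0,0,27,-2.6,30,0,0,0,0,0,0,45,0,0,0,0,0,0,45,0,0,0,0,0,0,19,0,0,0,0,0,0,0,0,0,0,0,0,0,0,0,0,0]}}

```text
clock: 9.22
tool_pos: [489.0, 352.0, 189.0]
eef_rot: [[0.152, 0.988, 0.003], [0.988, -0.152, 0.002], [0.002, 0.003, -1.0]]
force: [0.4, 0.2, 0.6]
opening: 85.0
```

```bash
python3 - <<'E'
from h import *
s,d=wcap("w7"); print(s["clock"],s["tool_pos"],s["eef_rot"].round(3),s["force"],s["opening"])
E
```

```text
9.225 [488.9525857  352.03256968 188.96885682] [[ 0.152  0.988  0.003]
 [ 0.988 -0.152  0.002]
 [ 0.002  0.003 -1.   ]] [0.38008136 0.24730214 0.64625093] 84.98409708194524
```

View pics/w7.png

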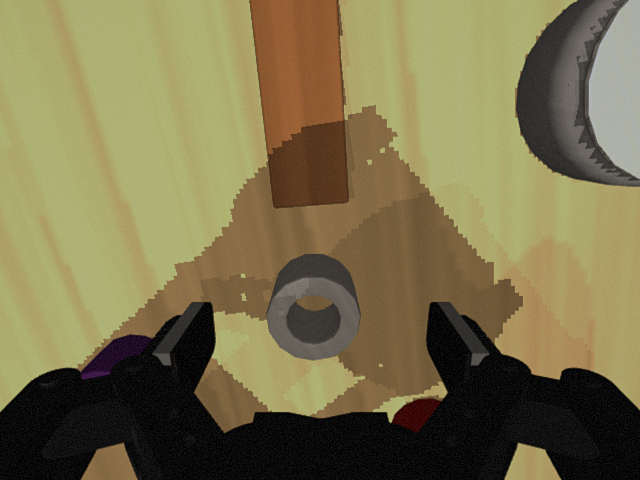

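Emit:
{"method": "arm_command", "body": {"increments": [0,3,-2,3,0,0,0,0.9,0,0,0,0,0,0,0.9,0,0,0,0,0,0,0.9,0,0,0,0,0,0,0.9,0,0,0,0,0,0,0.9,0,0,0,0,0,0]}}

```text
clock: 10.02
tool_pos: [486.9, 355.3, 184.3]
eef_rot: [[0.151, 0.989, 0.001], [0.989, -0.151, 0.001], [0.001, 0.001, -1.0]]
force: [-0.1, 0.3, 4.7]
opening: 36.2
```

```bash
python3 - <<'E'
from h import *
from rig import status
s=status.observe()
p,R=plan(s,(487,355.5,305),-8.8,2,.9)
plan(dict(tool_pos=p,eef_rot=R),(584,-25,305),-8.8,7,.9)
E
```

```text
0.9, 0.2, 0.1, -60.4, 0, -0, 0.1, 0.9, 0.1, 0.1, -60.3, 0, -0, 0.1
end [487.  355.5 305. ]
0.9, -51.6, 22.1, -0, 0, -0, -0, 0.9, -51.6, 22.1, -0, 0, -0, -0, 0.9, -51.5, 22.1, -0, 0, -0, -0, 0.9, -51.6, 22.1, -0, 0, -0, -0, 0.9, -51.5, 22.1, -0.1, 0, -0, -0, 0.9, -51.6, 22.1, -0, 0, -0, -0, 0.9, -51.5, 22.1, -0.1, 0, -0, -0
end [584. -25. 305.]
```

Emit:
{"method": "arm_command", "body": {"increments": [0.9,0,0,-60,0,0,0,0.9,0,0,-60,0,0,0,0.9,-51,22,0,0,0,0,0.9,-52,22,0,0,0,0,0.9,-51,22,0,0,0,0,0.9,-52,22,0,0,0,0,0.9,-51,22,0,0,0,0,0.9,-52,22,0,0,0,0]}}

```text
clock: 11.02
tool_pos: [570.5, 28.0, 303.0]
eef_rot: [[0.151, 0.989, -0.001], [0.989, -0.151, -0.0], [-0.0, -0.001, -1.0]]
force: [0.8, 0.3, 0.1]
opening: 36.5
```

Emit:
{"method": "arm_command", "body": {"increments": [0.9,-52,22,0,0,0,0,0.9,0,0,0,0,0,0,0.9,0,0,0,0,0,0]}}

```text
clock: 11.4
tool_pos: [584.2, -24.8, 303.0]
eef_rot: [[0.152, 0.988, -0.001], [0.988, -0.152, 0.0], [0.0, -0.001, -1.0]]
force: [-0.9, -0.1, -1.0]
opening: 36.2
```

```bash
python3 - <<'E'
from h import *
s,d=wcap("w8"); print(s["clock"],s["tool_pos"],s["eef_rot"].round(3),s["force"],s["opening"])
np.savez("w8.npz",**d)
P=cloud(d);Z=d["z_map"];yy,xx=np.mgrid[0:480,0:640]; z=s["tool_pos"][2]
m=(Z>0)&(np.hypot(xx-321,yy-325)<75)&(P[...,2]>z-162)&(P[...,2]<z-142);p=P[m];print(fitcirc(m,d,z-155),p.mean(0))
for n,X,r,lo,hi,h in [("thin",(592.8,35.3,66),20,58,75,66),("foot",(592.8,35.3,22),45,18,25,22)]:
    c=d["R"]@np.array(X)+d["t"];uv=d["mtx"]@c;uv=uv[:2]/uv[2]
    m,p=topfit(d,*uv,r,lo,hi);print(n,uv,len(p),p.mean(0),fitcirc(m,d,h))
    if n=="thin": q=p[p[:,2]>64]; print(q.mean(0),len(q))
E
```

```text
11.4 [584.17829092 -24.77985506 303.00700791] [[ 0.152  0.988 -0.001]
 [ 0.988 -0.152  0.   ]
 [ 0.    -0.001 -1.   ]] [-0.9322142  -0.11640346 -1.04130027] 36.16035301624227
(array([584.74255881, -23.16055496]), np.float64(22.502406733343275)) [584.8580997  -21.66658897 148.52446816]
thin [319.331253   156.92456675] 209 [595.28826505  34.98090524  61.771819  ] (array([595.29762959,  35.23731048]), np.float64(4.236220593620284))
[595.34529666  34.83344926  65.49102056] 47
foot [319.57765265 152.69168425] 2514 [595.38188793  35.60960492  21.66767618] (array([595.29892628,  34.90118357]), np.float64(20.29404177154643))
```

View pics/w8.png

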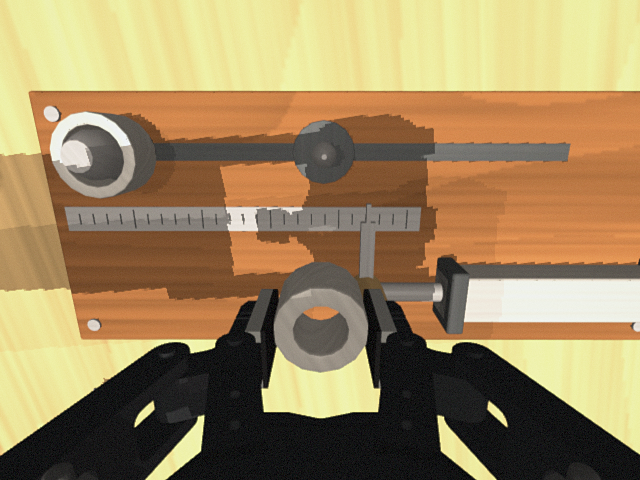

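```bash
python3 - <<'E'
from h import *
d=dict(np.load("w8.npz"));P=cloud(d);Z=d["z_map"];yy,xx=np.mgrid[0:480,0:640]
for lo,hi in ((146,154),(147.5,154),(149,154)):
    m=(Z>0)&(np.hypot(xx-321,yy-323)<49)&(P[...,2]>lo)&(P[...,2]<hi);p=P[m];print(m.sum(),np.median(p[:,2]),p.mean(0),fitcirc(m,d,149))
for u,v in [(321,276),(321,363),(278,323),(364,323),(321,372)]: print(P[v,u].round(1))
print(ray(d,(321,323),149))
a=cv2.resize(d["pixels"][255:390,250:390,::-1],None,fx=4,fy=4);cv2.imwrite("pics/c8.png",a)
E
```

```text
4597 148.19657389922855 [584.70830649 -23.32859473 148.14409805] (array([584.66345973, -23.45558187]), np.float64(18.364792395483327))
3830 148.33006189388541 [584.61531578 -23.64843825 148.37908973] (array([584.58022125, -23.93362638]), np.float64(17.96715761912971))
456 149.24583435016444 [584.2349887  -22.73460584 149.37923349] (array([599.76560923, -23.73555425]), np.float64(4.201316719507181))
[587.2  -6.9 135.9]
[582.4 -38.3 148.7]
[569.1 -17.8 149.6]
[601.3 -23.5 148.2]
[581.6 -43.7 147. ]
[585.13220744 -20.6095877  149.        ]
```

View pics/c8.png

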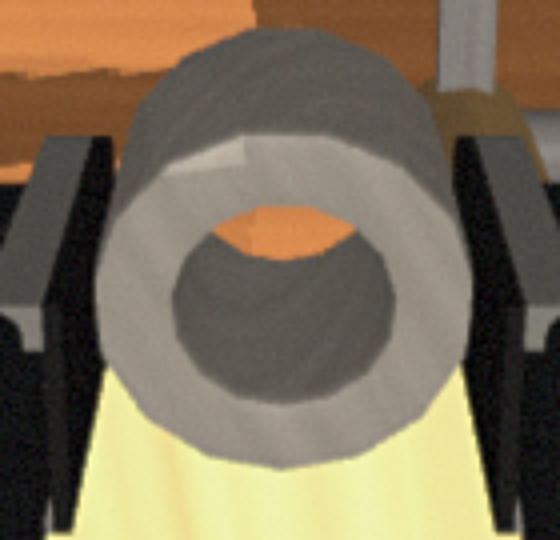

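Emit:
{"method": "arm_command", "body": {"increments": [0.9,29.8,0.8,0,0,0,0,0.9,29.8,0.8,20,0,0,0,0.9,0,0,18,0,0,0,0.9,0,0,0,0,0,0,0.9,0,0,0,0,0,0]}}

```text
clock: 12.08
tool_pos: [595.0, 33.3, 266.3]
eef_rot: [[0.152, 0.988, 0.001], [0.988, -0.152, -0.0], [-0.0, 0.001, -1.0]]
force: [0.0, -0.6, -0.6]
opening: 36.2
```

```bash
python3 - <<'E'
from h import *
s,d=wcap("w9"); print(s["clock"],s["tool_pos"],s["eef_rot"].round(3),s["force"],s["opening"])
P=cloud(d);Z=d["z_map"];yy,xx=np.mgrid[0:480,0:640]; z=s["tool_pos"][2]-154.7
m=(Z>0)&(np.hypot(xx-321,yy-325)<52)&(P[...,2]>z-1.5)&(P[...,2]<z+6);p=P[m];print(z,fitcirc(m,d,z),p.mean(0))
E
```

```text
12.075 [594.96459063  33.33488937 266.31270953] [[ 0.152  0.988  0.001]
 [ 0.988 -0.152 -0.   ]
 [-0.     0.001 -1.   ]] [ 0.00328298 -0.60561169 -0.57496994] 36.21860739056727
111.61270952844279 (array([595.57350145,  33.87559454]), np.float64(18.717540847666484)) [595.68578967  34.49077019 111.61101798]
```

View pics/w9.png

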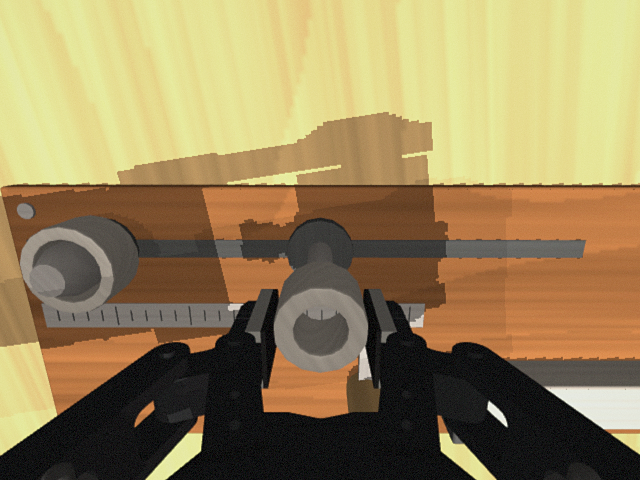

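Emit:
{"method": "arm_command", "body": {"increments": [0.9,0.6,0,15,0,0,0,0.9,0,0,15,0,0,0,0.9,0,0,15,0,0,0,0.9,0,0,0,0,0,0]}}

```text
clock: 12.62
tool_pos: [594.5, 34.2, 218.4]
eef_rot: [[0.151, 0.988, -0.004], [0.988, -0.151, -0.0], [-0.001, -0.004, -1.0]]
force: [0.4, -0.1, 0.3]
opening: 36.1
```

Emit:
{"method": "arm_command", "body": {"increments": [0.9,0,0,8,0,0,0,0.9,0,0,5,0,0,0,0.9,0,0,0,0,0,0]}}

```text
clock: 13.0
tool_pos: [594.9, 34.3, 207.3]
eef_rot: [[0.151, 0.989, -0.001], [0.989, -0.151, -0.0], [-0.0, -0.001, -1.0]]
force: [0.2, -0.9, -0.9]
opening: 36.5
```

Emit:
{"method": "arm_command", "body": {"increments": [0.9,0,0,2,0,0,0,0.9,0,0,0,0,0,0,0,0,0,0,0,0,0,0,0,0,0,0,0,0,0,0,0,0,0,0,0,0,0,0,-50,0,0,0,0,0,0,-60,0,0,0,0,-50,0,0,0,0,0]}}

```text
clock: 14.0
tool_pos: [588.5, -13.6, 322.3]
eef_rot: [[0.147, 0.989, 0.012], [0.989, -0.147, -0.0], [0.001, 0.012, -1.0]]
force: [0.3, -0.5, -0.4]
opening: 85.8
```

Emit:
{"method": "arm_command", "body": {"increments": [0,-50,8,0,0,0,0,0,-35,8,0,0,0,0,0,0,0,0,0,0,0,0,0,0,0,0,0,0]}}

```text
clock: 14.5
tool_pos: [590.4, -101.1, 315.6]
eef_rot: [[0.151, 0.989, -0.0], [0.989, -0.151, 0.0], [0.0, -0.0, -1.0]]
force: [0.1, -0.1, 0.2]
opening: 85.1
```

```bash
python3 - <<'E'
from h import *
from rig import eyes
s,d=wcap("w10"); print(s["clock"],s["tool_pos"],s["eef_rot"].round(3),s["force"],s["opening"])
np.savez("w10.npz",**d)
for n,X,r,lo,hi,h in [("narrow",(595.3,34.9,52),35,47,58,52),("wide",(459.1,55.8,52),50,47,58,52),("grip",(609.3,-67,76),25,72,80,76),("ptr",(619,-1.5,28),40,24,34,28.5)]:
    c=d["R"]@np.array(X)+d["t"];uv=d["mtx"]@c;uv=uv[:2]/uv[2]
    m,p=topfit(d,*uv,r,lo,hi);print(n,uv,len(p),p.mean(0) if len(p) else '',fitcirc(m,d,h) if len(p)>20 else '')
for k in ("rod_pointer","rod_grip","thin_post_seat"): print(k,[(r["confidence"],r["point"]) for r in eyes.place_of("wrist",k)])
E
```

```text
14.5 [ 590.42577704 -101.10313068  315.57160448] [[ 0.151  0.989 -0.   ]
 [ 0.989 -0.151  0.   ]
 [ 0.    -0.    -1.   ]] [ 0.06291539 -0.05472586  0.16741272] 85.09251971344963
narrow [292.14880702  19.44542023] 2359 [595.16577738  31.85280501  51.80168953] (array([595.43724931,  32.23735118]), np.float64(16.769977542301493))
wide [49.15265099 19.29310293] 3107 [461.64320662  47.77148187  51.9151192 ] (array([460.06375542,  54.95091732]), np.float64(22.22227971467321))
grip [343.1489172  199.16663496] 1438 [610.71861908 -67.97228501  75.37568413] (array([610.66680898, -68.02936153]), np.float64(12.29321606819741))
ptr [340.05645074  86.30900329] 374 [617.41217337 -14.76037907  28.16216295] (array([618.76118299, -16.1783901 ]), np.float64(7.85888207713737))
rod_pointer [(0.57, [343.4, 87.1])]
rod_grip [(0.66, [345.4, 195.3])]
thin_post_seat [(0.91, [295.2, 33.5])]
```

View pics/w10.png

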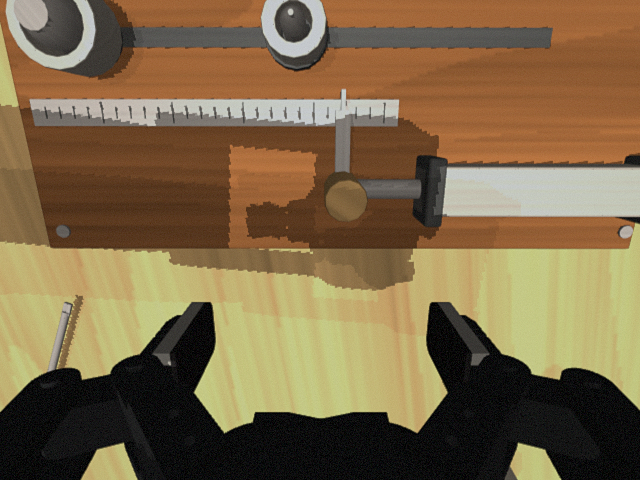

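Emit:
{"method": "arm_command", "body": {"increments": [0,18,7.5,0,0,0,0,0,18,7.5,20,0,0,0,0,0,0,35,0,0,0,0,0,0,35,0,0,0,0,0,0,8,0,0,0,0,0,0,0,0,0,0,0,0,0,0,0,0,0]}}

```text
clock: 15.58
tool_pos: [611.3, -68.1, 219.4]
eef_rot: [[0.151, 0.989, 0.003], [0.989, -0.151, -0.001], [-0.0, 0.003, -1.0]]
force: [-0.1, 0.5, -0.3]
opening: 85.6
```

```bash
python3 - <<'E'
from h import *
s,d=wcap("w11"); print(s["clock"],s["tool_pos"],s["eef_rot"].round(3),s["force"],s["opening"])
for n,X,r,lo,hi,h in [("grip",(610.6,-68,76),50,72,80,76)]:
    c=d["R"]@np.array(X)+d["t"];uv=d["mtx"]@c;uv=uv[:2]/uv[2]
    m,p=topfit(d,*uv,r,lo,hi);print(n,uv,len(p),p.mean(0) if len(p) else '',fitcirc(m,d,h) if len(p)>20 else '')
E
```

```text
15.575 [611.30996751 -68.10022384 219.4456398 ] [[ 0.151  0.989  0.003]
 [ 0.989 -0.151 -0.001]
 [-0.     0.003 -1.   ]] [-0.13404957  0.46324567 -0.29496186] 85.62045229221587
grip [316.37193074 348.59180766] 3513 [611.02813437 -66.98855182  75.30252158] (array([611.07476817, -66.82230085]), np.float64(12.550474937092853))
```

View pics/w11.png

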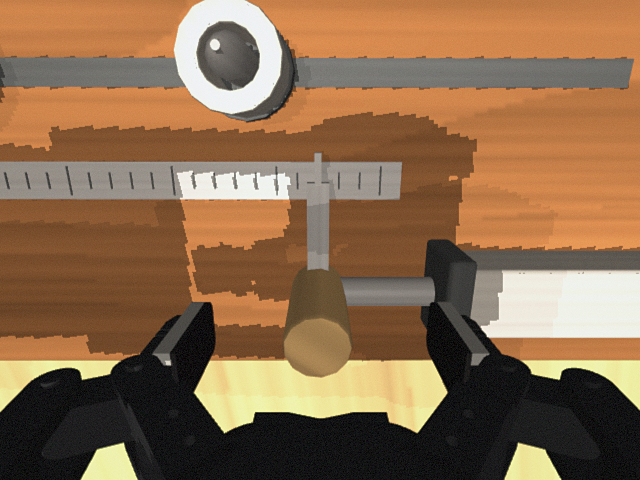

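Emit:
{"method": "arm_command", "body": {"increments": [0,1,0,3,0,0,0,1,0,0,0,0,0,0,1,0,0,0,0,0,0,1,0,0,0,0,0,0,1,0,0,0,0,0,0,1,0,0,0,0,0,0,1,0,0,0,0,0,0]}}

```text
clock: 16.5
tool_pos: [610.8, -67.3, 215.0]
eef_rot: [[0.151, 0.988, -0.0], [0.988, -0.151, -0.0], [-0.0, -0.0, -1.0]]
force: [-4.6, 1.3, 5.5]
opening: 24.9
```

```bash
python3 - <<'E'
from h import *
s,d=wcap("w12"); print(s["clock"],s["tool_pos"],s["eef_rot"].round(3),s["force"],s["opening"])
np.savez("w12.npz",**d,tp=s["tool_pos"])
E
```

```text
16.5 [610.76504999 -67.28644986 214.99308687] [[ 0.151  0.988 -0.   ]
 [ 0.988 -0.151 -0.   ]
 [-0.    -0.    -1.   ]] [-4.64817593  1.30466372  5.54278849] 24.906826161982394
```

View pics/w12.png

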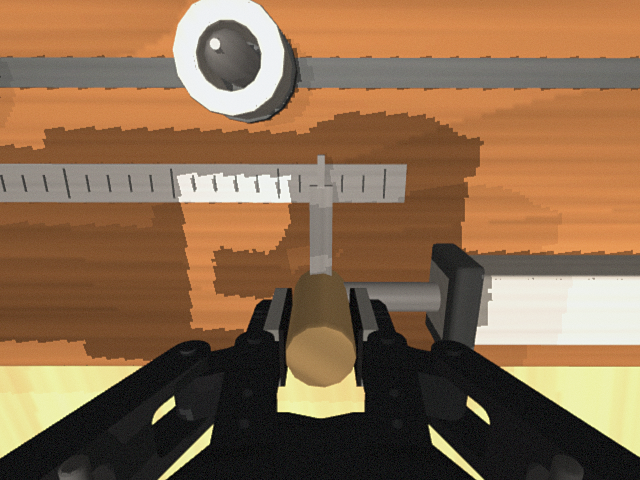

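Emit:
{"method": "arm_command", "body": {"increments": [1,0,-8,0,0,0,0,1,0,-8,0,0,0,0,1,0,-8,0,0,0,0,1,0,-5,0,0,0,0,1,0,0,0,0,0,0,1,0,0,0,0,0,0]}}

```text
clock: 17.3
tool_pos: [582.3, -62.9, 215.0]
eef_rot: [[0.151, 0.989, 0.001], [0.989, -0.151, -0.0], [-0.0, 0.001, -1.0]]
force: [2.9, -0.9, 3.0]
opening: 24.6
```

```bash
python3 - <<'E'
from h import *
s,d=wcap("w13"); print(s["clock"],s["tool_pos"],s["eef_rot"].round(3),s["force"],s["opening"])
np.savez("w13.npz",**d,tp=s["tool_pos"])
a=cv2.resize(d["pixels"][:300,200:500,::-1],None,fx=2,fy=2,interpolation=cv2.INTER_CUBIC);cv2.imwrite("pics/c13.png",a)
E
```

```text
17.3 [582.34167356 -62.92567976 215.00111004] [[ 0.151  0.989  0.001]
 [ 0.989 -0.151 -0.   ]
 [-0.     0.001 -1.   ]] [ 2.87009563 -0.86750896  3.03236479] 24.588062870804553
```

View pics/c13.png

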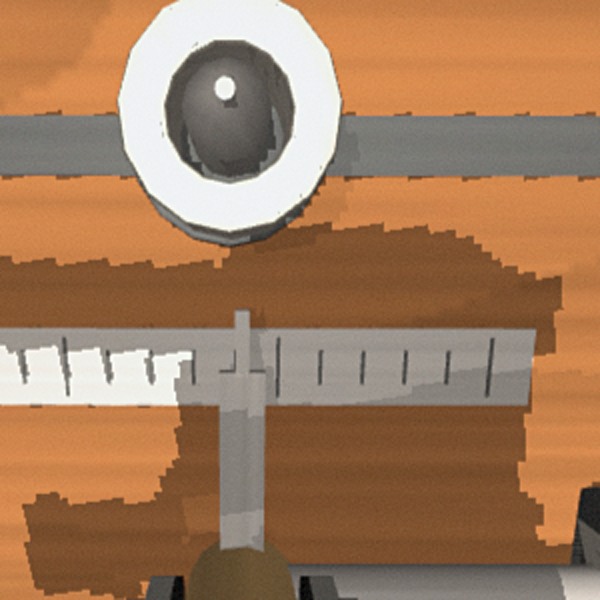

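```bash
cat > ptr.py <<'E'
from h import *
import sys
f=sys.argv[1]; d=dict(np.load(f)); I=d["pixels"]; P=cloud(d)
pt=eval(sys.argv[2]); post=eval(sys.argv[3])
# plate direction: scale/slot edges via gradient per column
g=cv2.GaussianBlur(cv2.cvtColor(I,cv2.COLOR_RGB2GRAY),(3,3),0).astype(float)
hsv=cv2.cvtColor(I,cv2.COLOR_RGB2HSV)
pts=[]
for u in list(range(10,170))+list(range(390,600)):
    col=hsv[40:110,u,1].astype(int); k=np.where(col<90)[0]
    if len(k)>10: pts.append((u,40+k[0],40+k[-1]))
pts=np.array(pts,float)
for j in (1,2):
    w=np.array([ray(d,(a[0],a[j]),12)[:2] for a in pts])
    vx,vy,_,_=cv2.fitLine(w.astype(np.float32),cv2.DIST_HUBER,0,.01,.01).ravel(); print("line deg",len(w),np.degrees(np.arctan2(vy,vx))%180-180)
A=ray(d,pt,28.5);B=ray(d,post,66);print("ptr",A,"post",B, "depth z",P[int(pt[1])+3,int(pt[0]),2],P[int(post[1]),int(post[0]),2])
for a in (-9.1,-8.8,-8.5):
    u=np.array([np.cos(np.radians(a)),np.sin(np.radians(a))]); print(a,"remaining",(A-B)[:2]@u,"own y diff",(A-B)[:2]@[-u[1],u[0]])
X=np.array([595.3,34.9])
c=ray(d,(np.array(post)),66)
E
python3 ptr.py w13.npz "(321.2,156)" "(312.5,43.5)"; python3 ptr.py w12.npz "(321,155.5)" "(215,43.5)"
python3 - <<'E'
from h import *
d=dict(np.load("w13.npz"))
m,p=topfit(d,315,55,62,50.5,56); print(len(p),p.mean(0),fitcirc(m,d,52))
E
```

```text
line deg 370 -8.768967
line deg 370 -8.783447
ptr [5.92829272e+02 4.10325588e-01 2.85000000e+01] post [595.3739446   34.81279412  66.        ] depth z 28.08784739017367 65.99713039689702
-9.1 remaining 2.9283833587756987 own y diff -34.371932868934444
-8.8 remaining 2.7483730199034553 own y diff -34.38679461633429
-8.5 remaining 2.5682873329965394 own y diff -34.400713632389376
line deg 370 -8.724777
line deg 370 -8.73851
ptr [620.9956398   -3.71045918  28.5       ] post [595.45538417  34.7842683   66.        ] depth z 27.78589535287019 65.10438198345524
-9.1 remaining 31.307052738248238 own y diff -33.97082793119465
-8.8 remaining 31.12875356254439 own y diff -34.13428486329647
-8.5 remaining 30.949600976337052 own y diff -34.29680598673596
7145 [595.61638929  34.00156374  51.85128777] (array([595.58479602,  33.51476204]), np.float64(17.90792115345528))
```

Emit:
{"method": "arm_command", "body": {"increments": [1,0,-2.8,0,0,0,0,1,0,0,0,0,0,0,1,0,0,0,0,0,0,1,0,0,0,0,0,0]}}

```text
clock: 17.85
tool_pos: [579.6, -62.5, 215.0]
eef_rot: [[0.151, 0.988, 0.001], [0.988, -0.151, -0.0], [-0.0, 0.001, -1.0]]
force: [5.0, -0.5, 4.1]
opening: 25.0
```

```bash
python3 - <<'E'
from h import *
from rig import eyes
s,d=wcap("w14"); print(s["clock"],s["tool_pos"],s["eef_rot"].round(3),s["force"],s["opening"])
np.savez("w14.npz",**d,tp=s["tool_pos"])
a=cv2.resize(d["pixels"][:300,200:500,::-1],None,fx=2,fy=2,interpolation=cv2.INTER_CUBIC);cv2.imwrite("pics/c14.png",a)
t=eyes.capture("top");cv2.imwrite("pics/top14.png",t["pixels"][:,:,::-1])
E
```

```text
17.85 [579.62683548 -62.51083147 214.96553107] [[ 0.151  0.988  0.001]
 [ 0.988 -0.151 -0.   ]
 [-0.     0.001 -1.   ]] [ 5.00060819 -0.53261958  4.10606366] 24.97672653162863
```

View pics/c14.png

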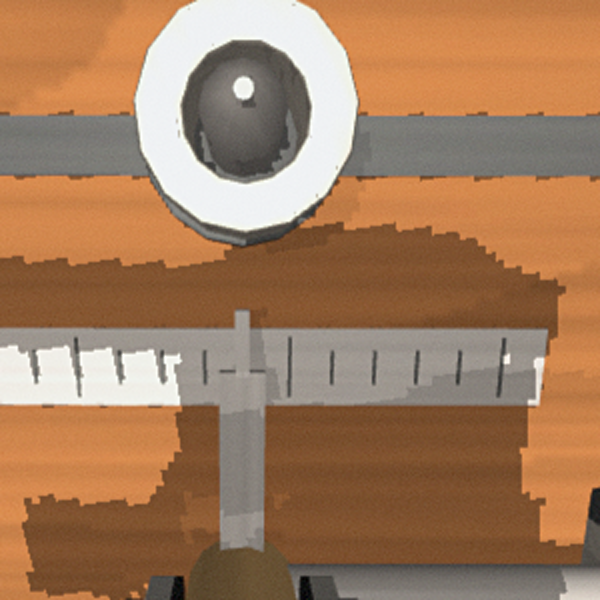

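View pics/top14.png

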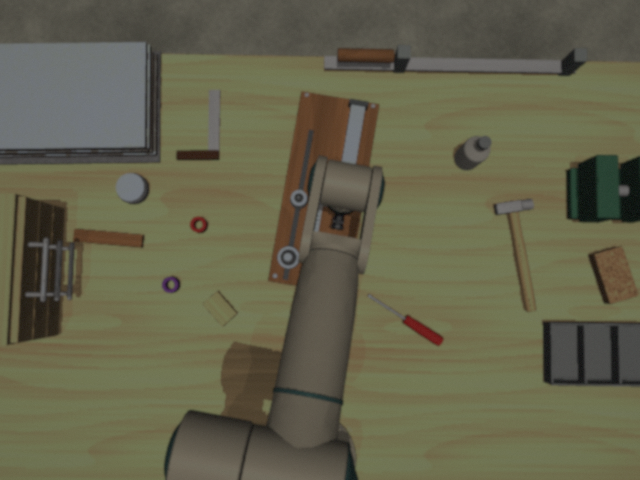

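```bash
python3 ptr.py w14.npz "(321.2,156)" "(321.8,43.5)"
```

```text
line deg 370 -8.793121
line deg 370 -8.777145
ptr [590.11612863   0.83385969  28.5       ] post [595.35099486  34.8150389   66.        ] depth z 27.769208911644075 66.42348641401708
-9.1 remaining 0.2054184410553169 own y diff -34.381421846953046
-8.8 remaining 0.025395743966728546 own y diff -34.38202611845692
-8.5 remaining -0.1546276493590099 own y diff -34.381687789346806
```

Emit:
{"method": "arm_command", "body": {"increments": [1,0,0,0,0,0,0,1,0,0,0,0,0,0]}}

```text
clock: 18.2
tool_pos: [579.5, -62.5, 214.9]
eef_rot: [[0.151, 0.989, 0.001], [0.989, -0.151, -0.0], [-0.0, 0.001, -1.0]]
force: [5.3, -0.6, 4.3]
opening: 24.8
```

```bash
python3 - <<'E'
from rig import status,order
s=status.observe();print(s["tool_pos"],s["opening"]);print(order.hand_in())
E
```

```text
[579.52680395 -62.4918314  214.94098675] 24.76971795746997
the job is handed in; nothing more can be done
None
```

I placed the wide collar on the thick post and the grey narrow collar on the thin post and let go of both. I then drew the rod out about 31 mm and handed the job in at about 18 s, still holding its grip against the spring.

- **Collars:** after release both top faces measured 52 mm above the bench, which is where they should be when sitting on their feet.
- **Pointer:** in the wrist picture it was level with the thin post to within about 0.2 mm, counting gauge-direction uncertainty. The cameras are calibrated to about 2 mm. The arm moved about 0.1 mm between that picture and hand-in.
- **Forces:** readings at the end of each move stayed below about 10 N. I did not sample within moves.
- **Other items:** the last top picture shows all the bystanders and the red and purple look-alikes where they started. I compared these by eye.

No check failed. The only disagreement was an early top-camera estimate of the thin post about 2–4 mm off the wrist camera's; I used the wrist value, which the post's tip and foot both confirmed.

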